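# Weigh a sensor head on a two-pan balance with knob weights and the sliding poise

### The job

The black sensor head on the left-hand pan of the balance is to be weighed: set brass weights from the wooden block on the empty right-hand pan, without dropping them, and fine-trim by sliding the brass poise along its bar until the beam floats level with nothing touching it. Handle the balance gently: nudge the poise slowly with a fingertip against its knob, never grip it or lean on the beam or pans, and do not ram it into its end stops. The head stays on its pan; leave everything else on the worktop where it is.

Things in the scene. Friction and masses are not known exactly. Their poses are not given: they have to be found in the camera images.
- balance: two-pan top-loading lab balance, grey base 170 x 250 x 24 mm, standing firm. Origin: on the worktop under the knife edge (base from 125 mm in front of it to 45 mm behind). Front is -x; the beam runs along y: load pan at +y (left from the front), weights pan at -y. Grey 115 mm high dial post midway between the pans. Beam, pans and poise bear a light fingertip push, no grip
- pivot (a point): middle of the knife edge, 62 mm above the worktop. The pans hang 120 mm to either side and always stay horizontal, so where on a pan a thing lies does not matter. Empty, with the poise at 0, the beam floats level; out of balance it rights itself with 0.15 N m per rad up to its stops
- beam (a joint): tilt of the beam, rad: 0 level, negative load pan down, positive weights pan down; stops at -0.10 and +0.10. It settles within about 1 s of being let go. A push on the poise knob tips the beam, so it tells the truth only while nothing touches it
- poise (a joint): the poise's distance along its graduated bar, m: 0 at its left end (towards the load pan), 0.140 at its right end (towards the weights pan), hard stops at both. It weighs 155 g: each 10 mm to the right counts like 12.9 g more on the weights pan, up to 181 g. It drags on the bar: about 3 N to slide it, and it stays where it is left
- poise_knob (a point): point on the axis of the poise's upright steel knob (10 mm thick, black cap 13 mm across), 17 mm below the knob's top and 20 mm above the top of the brass poise block (26 x 28 x 28 mm) that carries it. The bar runs along the balance's y axis, 115 mm in front of the knife edge and level with it; the knob is 34 mm above it
- load_pan_top (a point): centre of the upper face of the load pan (steel dish, 118 mm across, rim 3.5 mm high), 29 mm above the beam's end: 91 mm above the worktop when level, about 79 mm when down, 103 mm when up
- weight_pan_top (a point): centre of the upper face of the weights pan, same dish; its heights are the same
- load_head: the black sensor head to be weighed, 91 x 42 x 39 mm, lying on the load pan. Origin: centre of its underside. Its mass is not known beforehand: between 160 and 400 g
- weight_block: dark wooden weight block, 56 x 160 x 20 mm, fixed. Origin: centre of its underside; its three wells lie in a row along its y axis
- weight_200: brass knob weight of 200 g: round body 32 mm across and 29 mm high, above it a thin neck and a knob 16 mm across (from 37 to 46 mm above the underside). Origin: centre of the underside; z up. Starts upright in its 10 mm deep well of the weight block, 50 mm to the +y side of the block's middle, with 1.5 mm play
- weight_100: brass knob weight of 100 g: round body 25 mm across and 24 mm high, above it a thin neck and a knob 14 mm across (from 32 to 41 mm above the underside). Origin: centre of the underside; z up. Starts upright in its 10 mm deep well of the weight block, 2 mm to the +y side of the block's middle, with 1.5 mm play
- weight_50: brass knob weight of 50 g: round body 20 mm across and 19 mm high, above it a thin neck and a knob 13 mm across (from 27 to 36 mm above the underside). Origin: centre of the underside; z up. Starts upright in its 10 mm deep well of the weight block, 40 mm to the -y side of the block's middle, with 1.5 mm play
- mug: white mug with green dots, 78 x 114 x 93; bystander, leave it alone (mm; origin: centre of the underside)
- meter: yellow and black hand multimeter, 150 x 74 x 44, lying flat; bystander (mm; origin: centre of the underside)
- driver: red-handled screwdriver, 155 long, lying flat; bystander (mm; origin: centre of the underside)
- wireless_mouse: blue and black computer mouse, 108 x 60 x 37; bystander (mm; origin: centre of the underside)
- cap_a: small grey coax cap, 14 across, 20 tall; bystander (mm; origin: centre of the underside)
- cap_b: second small grey coax cap, 14 across, 20 tall; bystander (mm; origin: centre of the underside)
- tape: small roll of black tape, 62 across, 19 tall, lying flat; bystander (mm; origin: centre of the underside)

How it is judged:
By the outcome, as a careful person would: the job done as asked, in the order asked, and still so for the second after the job is handed in, with the robot touching nothing.
It also fails if it takes over 72 s, if anything falls off the work surface, if the arm or the gripper's body presses on something with over 40 N, if the wrist force passes 120 N, or if a joint passes its speed limit or range.

### The arm

A 6-joint arm with a two-finger parallel gripper is mounted at the origin on a cart in front of the work surface, level with it; the furniture and walls round the work are solid. World frame = base frame: x ahead of the robot, y to its left, z up, the work surface at z = 0. Lengths are in m, angles in degrees, forces in N, time in s.
With the tool pointing down it reaches from about 0.35 to 0.875 m from the base axis. Payload 4.2 kg.
Tool frame: the origin (TCP) lies at the very end of the fingers, on their centre line; the grasp point (between the pads) lies 19 mm behind it; z points along the fingers, y is the line along which they close (so a half turn about z gives the same grasp; the last joint's range is limited). The gripper opens to 87 mm and grips with 3 to 60 N. Pads are 19 mm wide; open, the fingers measure 117 mm over their backs; the gripper's body (75 mm by 190 mm) begins 51 mm behind the grasp point.
Start: joints at [-60.298, 22.042, 0.453, 0, -68.411, -14.817], TCP at [0.161, -0.604, 0.223] pointing down, gripper open.
Joint ranges: [-179.83, 179.83], [-69.29, 118.12], [-61.27, 80.66], [-181.25, 117.63], [-171.15, -9.14], [-177.46, 177.46]. Speed limits (degrees/s): [159.86, 159.86, 180, 180, 180, 180].

### API

Orientations are given as a 3x3 rotation matrix whose columns are the frame's x, y, z axes.
In Python, from station import sense, cams, r gives the robot as it stands. The module is installed in compiled form; this text tells all that it offers.
- The arm moves only by the tool step_arm, never from a script. Its argument "targets" is text: rows parted by semicolons, each of 4 numbers parted by spaces: the shift along the tool's x, y, z in cm, then the turn about the tool's z in degrees. In form: x y z turn; .... A call has 1 to 12 rows; each row shifts and turns the commanded pose from where the row before left it, along the tool's axes as they then stand; what a row does not reach is not made up. A row lasts 1/12 s, in which the tool goes at most 41.7 mm and 7.16 degrees, less where a joint would pass 70% of its speed; a pose out of reach is approached as far as the arm can. A call with a gripper value outside its range is refused whole. "claw" is the finger opening in cm, from 0 to 8.7, set as the call begins (left out, the last holds). The fingers move at their own pace and stop on an object; the grip force is fixed at half the most. Time passes only in rows, so rows that do not move let the fingers close. It gives the time, the measured TCP pose, the force, the opening and the grip force at its end, in the units of the state.
- sense(): the state, without advancing time (a new reading comes with each control period).
- cams.capture(name): name is "scene" or "side" or "wrist"; returns a dict with "frame" (420x560x3 uint8, blue, green, red), "vertical_fov" (degrees; the focal length in pixels is half the picture's height over the tangent of half this angle, whatever the lens; pixels are square), "cx", "cy" (the principal point, pixels), "eye" and "rotation" of the camera in the world; the wrist camera has in their place "tool_from_camera" (4x4, takes a point from camera to tool coordinates, whose origin is the TCP and whose axes are the flange's). Camera axes: x right, y down, z forward; pixel columns grow to the right and rows downward; lengths in m; the calibration is good to about 2 mm. A picture is of the moment at which its call begins: read the wrist's pose just before it. There is no depth.
- r.finish_job(): hands the job in; it is judged then, once.
The state is a dict: "time_s": time; "joints": joint angles; "joint_velocities": joint speeds; "effort": joint torques, N m; "tcp_pos": TCP position; "ee_rot": TCP orientation; "wrist_force": force on the tool from outside, world axes, zero at the start; "moment": the same for the moment, N m; "gripper_width": opening from 0.0 (shut) to 1.0 (fully open); "gripper_force": force on a finger pad.
Only numpy, scipy, OpenCV 4.12 (cv2) and the standard library are available. Lean on these libraries where they do the work, as an engineer would, in place of code of your own. Each camera call takes 0.05 s, during which the arm holds its last target. There are 200 camera calls.

## Working session

There is one attempt and no reset: what is moved stays moved. The work goes in short steps, Python scripts to look and compute and a tool call to move; the robot and the scene stay as the last step left them, time stands still between calls to the robot, and variables do not carry over. Pictures are saved under pics/ and viewed, at most 10 in all, crops included, and the job is handed in when it is done.

Besides the shell and the picture viewer there is one more tool, called by a JSON object that holds its "op" and its "data". step_arm: Moves the arm, as the interface text tells. Its arguments: {"type":"object","properties":{"targets":{"type":"string"},"claw":{"type":"number"}},"required":["targets"]}

```bash
mkdir -p pics
cat > h.py <<'E'
import numpy as np,cv2
from station import sense,cams,r
def K(c):
    f=c["frame"].shape[0]/2/np.tan(np.radians(c["vertical_fov"])/2); return f
def pose(c,s=None):
    if "eye" in c: return np.array(c["eye"]),np.array(c["rotation"])
    T=np.array(c["tool_from_camera"]);R=np.array(s["ee_rot"]);return R@T[:3,3]+np.array(s["tcp_pos"]),R@T[:3,:3]
def ray(c,u,v,s=None):
    e,R=pose(c,s);f=K(c);d=R@np.array([(u-c["cx"])/f,(v-c["cy"])/f,1.]);return e,d/np.linalg.norm(d)
def plane(c,u,v,z,s=None):
    e,d=ray(c,u,v,s);return e+d*(z-e[2])/d[2]
def proj(c,p,s=None):
    e,R=pose(c,s);q=R.T@(np.array(p)-e);f=K(c);return q[0]/q[2]*f+c["cx"],q[1]/q[2]*f+c["cy"]
def tri(a,b):
    (e1,d1),(e2,d2)=a,b
    A=np.stack([d1,-d2],1);t=np.linalg.lstsq(A,e2-e1,rcond=None)[0]
    p,q=e1+t[0]*d1,e2+t[1]*d2;return (p+q)/2,np.linalg.norm(p-q)
E
python3 - <<'E'
from h import *
s=sense();print({k:np.round(v,3).tolist() for k,v in s.items()})
for n in("scene","side","wrist"):
    c=cams.capture(n);cv2.imwrite(f"pics/{n}0.png",c["frame"])
    print(n,K(c),c["cx"],c["cy"]);e,R=pose(c,s);print(e.round(3),R.round(3).tolist())
    if n=="wrist":print(np.round(c["tool_from_camera"],4).tolist())
E
```

```text
{'time_s': 0.0, 'joints': [-60.298, 22.091, 0.379, -0.027, -68.411, -14.817], 'joint_velocities': [0.025, -0.0, -0.043, -0.077, -0.067, -0.038], 'effort': [-0.0, -39.067, 18.74, 4.22, 0.011, -0.0], 'tcp_pos': [0.16, -0.603, 0.221], 'ee_rot': [[-0.966, -0.257, -0.001], [-0.257, 0.966, 0.002], [0.0, 0.002, -1.0]], 'wrist_force': [-0.378, 0.511, 0.691], 'moment': [0.062, 0.025, -0.013], 'gripper_force': 0.0, 'gripper_width': 1.002}
scene 456.8271624099779 280.02054080250826 203.25725441687828
[-0.2    1.048  0.738] [[-0.867, -0.239, 0.437], [-0.498, 0.399, -0.77], [0.009, -0.886, -0.465]]
side 471.4306394142123 278.3292970806101 212.82270485508215
[-0.164 -1.146  0.603] [[0.875, -0.178, 0.451], [-0.485, -0.334, 0.808], [0.007, -0.926, -0.378]]
wrist 315.7684398473691 272.06353363622725 206.96566835082345
[ 0.086 -0.624  0.384] [[-0.257, 0.927, 0.272], [0.966, 0.246, 0.075], [0.003, 0.282, -0.959]]
[[0.0001, -0.9594, -0.2821, 0.0776], [1.0, -0.0002, 0.001, -0.0004], [-0.001, -0.2821, 0.9594, -0.1627], [0.0, 0.0, 0.0, 1.0]]
```

View pics/scene0.png

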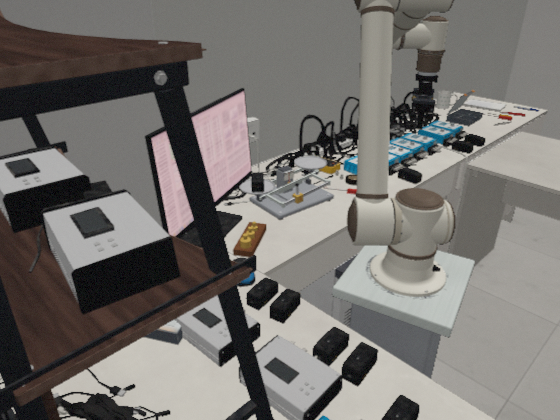

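View pics/side0.png

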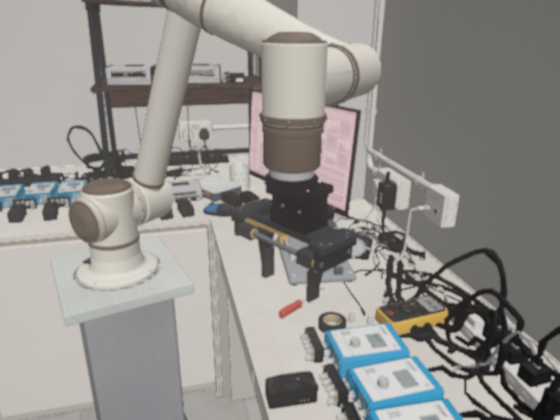

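The scene view shows the balance near (290,185), its poise near (298,198), the head on the load pan near (258,182), and the block with three brass weights near (250,238). In the side view the arm hides the balance. I'll bring the wrist camera over.

Run:
```python
from h import *
c=cams.capture("scene")
for n,u,v,z in[("blockA",258,226,.02),("blockB",240,250,.02),("poise",298,198,.07),("base near",330,200,.02),("basefront",280,215,.02),("head",258,182,.1),("wpan",310,162,.1),("blk",250,238,.02)]:
    print(n,plane(c,u,v,z).round(3))
im=c["frame"][130:270,190:370];cv2.imwrite("pics/s1.png",cv2.resize(im,None,fx=4,fy=4,interpolation=cv2.INTER_CUBIC))
```

```text
blockA [0.459 0.023 0.02 ]
blockB [0.431 0.162 0.02 ]
poise [ 0.397 -0.122  0.07 ]
base near [ 0.34  -0.252  0.02 ]
basefront [ 0.435 -0.073  0.02 ]
head [ 0.538 -0.104  0.1  ]
wpan [ 0.468 -0.347  0.1  ]
blk [0.442 0.094 0.02 ]
```

View pics/s1.png

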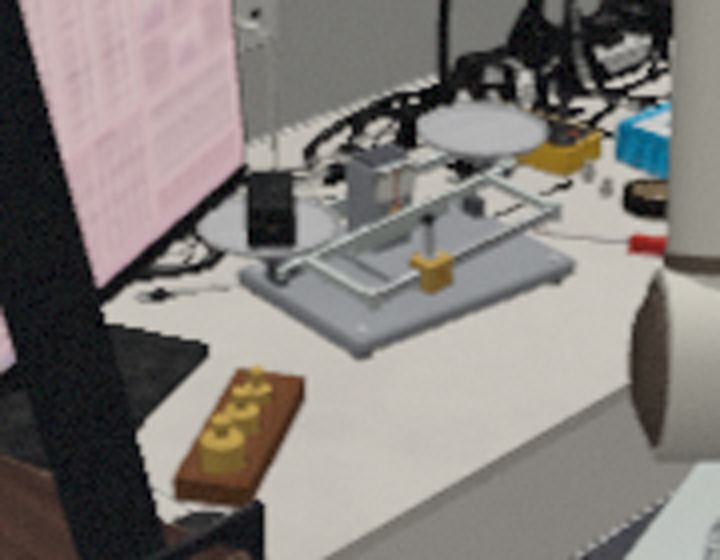

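The crop shows the block with the 200 g weight nearest the camera, the load pan down with the head on it, the weights pan up, and the poise about a third of the way along from the left.

{"op": "step_arm", "data": {"targets": "-2.5 2.4 -1 0;-2.5 2.4 -1 0;-2.5 2.4 -1 0;-2.5 2.4 -1 0;-2.5 2.4 -1 0;-2.5 2.4 -1 0;-2.5 2.4 -1 0;-2.5 2.4 -1 0;-2.5 2.4 -1 0;-2.5 2.4 -1 0;-2.5 2.4 -1 0;-2.5 2.4 -1 0", "claw": 4}}

```text
time_s: 1.2
tcp_pos: [0.3768, -0.2469, 0.3431]
ee_rot: [[-0.966, -0.257, 0.0], [-0.257, 0.966, 0.0], [-0.0, -0.0, -1.0]]
wrist_force: [0.9, -1.1, -0.1]
gripper_width: 0.463
gripper_force: 0.0
```

Run:
```python
from h import *
import pickle
s=sense();c=cams.capture("wrist");pickle.dump((s,c),open("w1.pkl","wb"));cv2.imwrite("pics/w1.png",c["frame"])
print(s["tcp_pos"],s["time_s"],proj(c,[.45,.1,.02],s))
```

```text
[ 0.37680858 -0.24691914  0.34313901] 1.2 (np.float64(459.3726385933196), np.float64(260.596734613616))
```

View pics/w1.png

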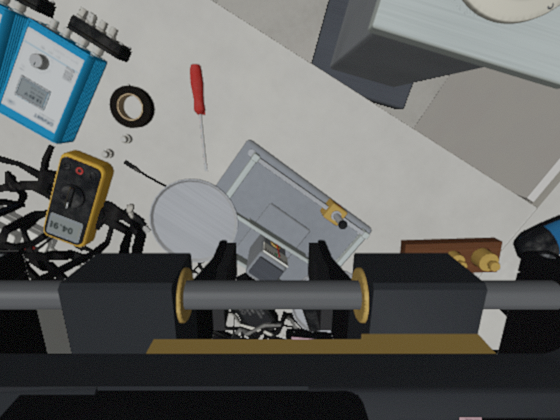

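The wrist view shows the poise with its black knob cap near (341,223), the weights pan centred near (195,222), the dial post near (267,258) and the block around (450,255), partly hidden by the gripper. The robot is at the top of the picture.

Run:
```python
from h import *
import pickle
s,c=pickle.load(open("w1.pkl","rb"));q=cams.capture("scene")
for n,u,v,z in[("cap",342,223,.11),("wpan",195,222,.103),("baseR",250,143,.024),("baseL",370,230,.024),("barL",361,232,.055),("barR",254,154,.07),("blk1",402,240,.02),("blk2",500,240,.02),("200",487,260,.056)]:
    print(n,plane(c,u,v,z,s).round(3))
S=lambda x,y:ray(q,190+x/4,130+y/4)
print("cap tri",tri(ray(c,342,223,s),S(428,218)),"wpan",tri(ray(c,195,222,s),S(482,131)))
print("barL",tri(ray(c,361,232,s),S(373,294)),"barR",tri(ray(c,254,154,s),S(556,212)))
print(s["joints"])
```

```text
cap [ 0.412 -0.142  0.11 ]
wpan [ 0.463 -0.331  0.103]
baseR [ 0.351 -0.288  0.024]
baseL [ 0.436 -0.066  0.024]
barL [ 0.434 -0.092  0.055]
barR [ 0.359 -0.277  0.07 ]
blk1 [ 0.44  -0.008  0.02 ]
blk2 [0.398 0.149 0.02 ]
200 [0.427 0.114 0.056]
cap tri (array([ 0.41250493, -0.14073618,  0.10685006]), np.float64(0.0007105047331454402)) wpan (array([ 0.46057229, -0.33161117,  0.1049607 ]), np.float64(0.004082339460480329))
barL (array([ 0.43413494, -0.09101182,  0.05384099]), np.float64(0.0002916409330901791)) barR (array([ 0.35882621, -0.27734508,  0.07007914]), np.float64(0.00024010124990390006))
[-1.24660823e+01  6.27091216e-01 -9.73161223e+00 -7.74606990e-03
 -7.96186061e+01 -6.26472506e+01]
```

{"op": "step_arm", "data": {"targets": "-2.4 2.9 0.7 0;-2.4 2.9 0.7 0;-2.4 2.9 0.7 0;-2.4 2.9 0.7 0;-2.4 2.9 0.7 0;-2.4 2.9 0.7 0;0 0 0 7;0 0 0 7;0 0 0 7;0 0 0 7;0 0 0 7;0 0 0 7"}}

```text
time_s: 2.3
tcp_pos: [0.4707, -0.044, 0.3001]
ee_rot: [[-0.887, 0.462, -0.001], [0.462, 0.887, -0.0], [0.001, -0.001, -1.0]]
wrist_force: [-1.3, -0.3, 0.8]
gripper_width: 0.456
gripper_force: 0.0
```

{"op": "step_arm", "data": {"targets": "0 0 0 7;0 0 0 7;0 0 0 7;0 0 0 7;0 0 0 7;0 0 0 7;0 0 0 6;0 0 0 0"}}

```text
time_s: 2.97
tcp_pos: [0.4727, -0.0525, 0.3]
ee_rot: [[-0.266, 0.964, -0.003], [0.964, 0.266, 0.009], [0.01, -0.0, -1.0]]
wrist_force: [-0.2, -0.4, 1.1]
gripper_width: 0.462
gripper_force: 0.0
```

Run:
```python
from h import *
import pickle
s=sense();c=cams.capture("wrist");pickle.dump((s,c),open("w2.pkl","wb"))
print(s["tcp_pos"],np.round(s["ee_rot"],3).tolist(),s["time_s"],np.round(s["joints"],1))
cv2.imwrite("pics/w2.png",c["frame"])
q=cams.capture("side");cv2.imwrite("pics/side2.png",q["frame"])
```

```text
[ 0.47270519 -0.05253873  0.30004818] [[-0.266, 0.964, -0.003], [0.964, 0.266, 0.009], [0.01, -0.0, -1.0]] 2.9667 [  12.9    4.5  -11.4   -0.6  -74.1 -177.3]
```

View pics/w2.png

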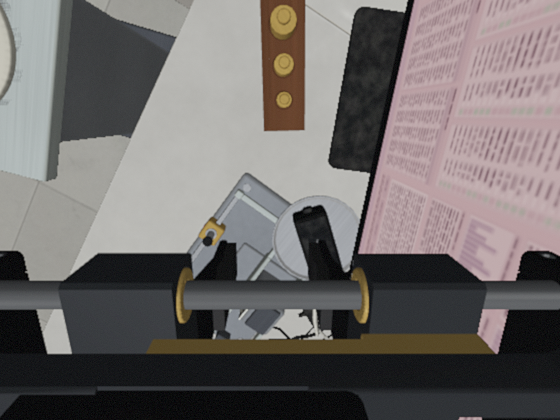

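The view shows the 200, 100 and 50 g knobs at about (284,18), (284,64) and (284,100), with the poise knob near (207,240). Joint 6 is at its range end, so I'll turn back the other way and take a second view on the way.

{"op": "step_arm", "data": {"targets": "0 0 0 -7;0 0 0 -7;0 0 0 -7;2.8 2.1 0 0;2.8 2.1 0 0;0 0 0 0;0 0 0 0"}}

```text
time_s: 3.65
tcp_pos: [0.4731, 0.0198, 0.301]
ee_rot: [[-0.597, 0.802, -0.003], [0.802, 0.597, 0.009], [0.009, 0.003, -1.0]]
wrist_force: [-0.4, -0.4, 0.2]
gripper_width: 0.458
gripper_force: 0.0
```

```bash
cat >> h.py <<'E'
def blobs(c,lo,hi,amin=20):
    m=cv2.inRange(cv2.cvtColor(c["frame"],cv2.COLOR_BGR2HSV),lo,hi)
    n,l,st,ce=cv2.connectedComponentsWithStats(m)
    return [(ce[i].round(1).tolist(),st[i].tolist()) for i in range(1,n) if st[i,4]>amin]
E
python3 - <<'E'
from h import *
import pickle
s=sense();c=cams.capture("wrist");pickle.dump((s,c),open("w3.pkl","wb"));cv2.imwrite("pics/w3.png",c["frame"])
print(s["tcp_pos"],np.round(s["ee_rot"],3).tolist(),s["time_s"],np.round(s["joints"],1))
s2,c2=pickle.load(open("w2.pkl","rb"))
for a in(c2,c): print(blobs(a,(18,110,80),(32,255,255)))
E
```

```text
[0.47310592 0.01983803 0.30095586] [[-0.597, 0.802, -0.003], [0.802, 0.597, 0.009], [0.009, 0.003, -1.0]] 3.65 [  21.7    4.2  -11.7   -0.6  -74.1 -164.9]
[([282.7, 21.5], [270, 5, 27, 35, 746]), ([283.2, 64.4], [274, 53, 20, 24, 375]), ([283.6, 99.3], [276, 91, 16, 17, 203]), ([212.5, 229.5], [199, 217, 26, 28, 260]), ([182.1, 296.0], [176, 269, 17, 54, 479]), ([361.7, 296.3], [352, 269, 17, 55, 496]), ([331.4, 344.9], [147, 334, 347, 19, 5023])]
[([300.0, 86.7], [287, 73, 27, 28, 570]), ([286.8, 123.3], [277, 114, 20, 20, 303]), ([275.8, 152.9], [269, 146, 15, 15, 183]), ([166.3, 244.0], [152, 233, 28, 21, 258]), ([182.2, 296.1], [176, 269, 17, 54, 482]), ([361.7, 296.5], [352, 269, 17, 55, 504]), ([330.0, 345.2], [147, 335, 347, 18, 4074])]
```

View pics/w3.png

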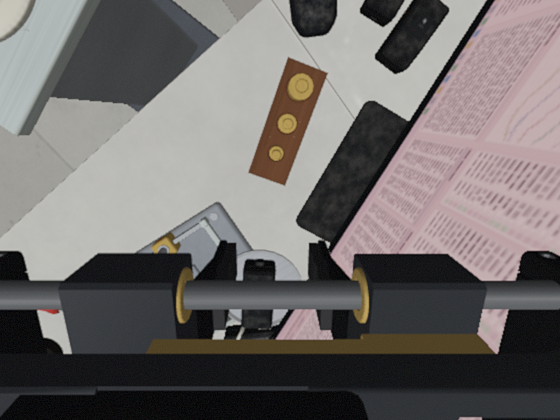

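The second view shows the 200, 100 and 50 g weights at about (300,87), (287,123) and (276,153), on a block running from (308,65) to (268,178). Next I'll locate the knobs and triangulate the block corners.

Run:
```python
from h import *
import pickle
W=[pickle.load(open(f"w{i}.pkl","rb")) for i in(2,3)]
P=[[(283,21.5),(283,64.4),(283.6,99.3)],[(300,86.7),(286.8,123.3),(275.8,152.9)]]
H=[.056,.051,.046];D=[.016,.014,.013]
out=[]
for j,(s,c) in enumerate(W):
    o=[]
    for i,(u,v) in enumerate(P[j]):
        k=8;x0,y0=int(u)-18,max(int(v)-22,0)
        g=cv2.cvtColor(c["frame"],cv2.COLOR_BGR2GRAY)[y0:int(v)+20,x0:int(u)+18]
        g=cv2.GaussianBlur(cv2.resize(g,None,fx=k,fy=k,interpolation=cv2.INTER_CUBIC),(0,0),4)
        e,_=pose(c,s);rp=D[i]/2*K(c)/(e[2]-H[i])*k
        h=cv2.HoughCircles(g,cv2.HOUGH_GRADIENT,1.5,200,param1=60,param2=12,minRadius=int(rp*.85),maxRadius=int(rp*1.2))
        if h is None: print(j,i,"none");o.append((u,v));continue
        h=h[0,0];o.append((x0+(h[0]+.5)/k-.5,y0+(h[1]+.5)/k-.5));print(j,i,np.round(o[-1],1),rp/k,h[2]/k,plane(c,*o[-1],H[i],s).round(4))
    out.append(o)
for i in range(3):
    print(i,tri(ray(W[0][1],*out[0][i],W[0][0]),ray(W[1][1],*out[1][i],W[1][0])))
# block corners, lower end + front
for j,(s,c) in enumerate(W):
    m=cv2.inRange(cv2.cvtColor(c["frame"],cv2.COLOR_BGR2HSV),(2,90,40),(17,255,255)); m[200:]=0;m[:,:240]=0;m[:,335:]=0
    m=cv2.morphologyEx(m,cv2.MORPH_CLOSE,np.ones((25,25)))
    ct=max(cv2.findContours(m,0,2)[0],key=cv2.contourArea);b=cv2.boxPoints(cv2.minAreaRect(ct));print(b.round(1).tolist(),[plane(c,*p,.02,s).round(4).tolist() for p in b])
```

```text
0 0 none
0 1 [281.2  60. ] 5.358474620625148 6.05625 [0.445  0.0871 0.051 ]
0 2 [280.8  97.5] 4.916137116337019 4.44375 [0.4563 0.0464 0.046 ]
1 0 [291.2  68.5] 6.186382656581418 7.25625 [0.4132 0.1396 0.056 ]
1 1 [290.7 120.2] 5.347605016456898 4.65 [0.4493 0.0922 0.051 ]
1 2 [275.4 151.2] 4.906283977977486 5.53125 [0.4574 0.0493 0.046 ]
0 (array([ 0.4196677 ,  0.15905174, -0.07402199]), np.float64(0.022044603608467606))
1 (array([0.44741939, 0.09123926, 0.03456325]), np.float64(0.006167564260346706))
2 (array([0.45737871, 0.04774429, 0.03195605]), np.float64(0.0022256389982348063))
[[261.0, 0.0], [304.0, 0.0], [304.0, 130.0], [261.0, 130.0]] [[0.4019, 0.1508, 0.02], [0.453, 0.1648, 0.02], [0.4985, 0.016, 0.02], [0.4419, 0.0004, 0.02]]
[[245.6999969482422, 170.8000030517578], [288.20001220703125, 57.599998474121094], [326.79998779296875, 72.0999984741211], [284.3999938964844, 185.3000030517578]] [[0.4419, 0.0003, 0.02], [0.4008, 0.1529, 0.02], [0.4518, 0.1692, 0.02], [0.4986, 0.0163, 0.02]]
```

{"op": "step_arm", "data": {"targets": "3.3 1.2 0 -7;0 0 0 -7;0 0 0 -7;0 0 0 -7;0 0 0 -7;0 0 0 -7;0 0 0 -7;0 0 0 -7;0 0 0 -7;0 0 0 -7;0 0 0 -7;0 0 0 -7"}}

```text
time_s: 4.7
tcp_pos: [0.4632, 0.0511, 0.3014]
ee_rot: [[-0.86, -0.511, -0.002], [-0.511, 0.859, 0.009], [-0.003, 0.009, -1.0]]
wrist_force: [-0.5, 0.1, 0.4]
gripper_width: 0.458
gripper_force: 0.0
```

{"op": "step_arm", "data": {"targets": "0 0 0 -7;0 0 0 -7;0 0 0 -7;0 0 0 -7;0 0 0 -7;0 0 0 -7;0 0 0 -7;0 0 0 -7;0 0 0 -7;0 0 0 -7;0 0 0 -6;0 0 0 0"}}

```text
time_s: 5.7
tcp_pos: [0.4632, 0.0512, 0.3014]
ee_rot: [[0.284, -0.959, -0.002], [-0.959, -0.284, 0.009], [-0.009, -0.0, -1.0]]
wrist_force: [-0.3, 0.2, -0.8]
gripper_width: 0.462
gripper_force: 0.0
```

Run:
```python
from h import *
import pickle
W=[pickle.load(open(f"w{i}.pkl","rb")) for i in(2,3)]
s=sense();c=cams.capture("wrist");W.append((s,c));pickle.dump((s,c),open("w4.pkl","wb"));cv2.imwrite("pics/w4.png",c["frame"])
print(s["tcp_pos"],np.round(s["ee_rot"],3).tolist(),s["time_s"],np.round(s["joints"],1))
B=[[b for b in blobs(a,(18,110,80),(32,255,255)) if b[1][1]<165 and b[1][3]>12] for s_,a in W]
print(B[2])
G=[[.4345,.1327,.039],[.4477,.0866,.034],[.4593,.0463,.029]]
for i in range(3):
    print([np.round(proj(a,G[i],s_),1).tolist() for s_,a in W],[plane(W[1][1],*B[1][i][0],G[i][2],W[1][0]).round(4)], tri(ray(W[1][1],*B[1][i][0],W[1][0]),ray(W[0][1],*B[0][i][0],W[0][0])))
```

```text
[0.46324126 0.05124912 0.30136886] [[0.284, -0.959, -0.002], [-0.959, -0.284, 0.009], [-0.009, -0.0, -1.0]] 5.7 [ 26.    3.3 -12.5  -0.6 -74.   -9.3]
[([361.8, 24.8], [347, 5, 34, 37, 420]), ([274.8, 166.6], [268, 159, 15, 16, 185])]
[[282.9, 19.2], [300.4, 86.2], [274.9, 230.8]] [array([0.4344, 0.1319, 0.039 ])] (array([0.43456591, 0.13325682, 0.02757936]), np.float64(0.0001375193985365158))
[[282.7, 63.4], [286.4, 122.9], [275.3, 197.7]] [array([0.4485, 0.0865, 0.034 ])] (array([0.44860586, 0.08650461, 0.02885559]), np.float64(0.0002299738051529692))
[[282.7, 99.0], [275.1, 152.5], [275.6, 167.6]] [array([0.4604, 0.0465, 0.029 ])] (array([0.46056356, 0.0463575 , 0.02714605]), np.float64(5.558906939725789e-05))
```

{"op": "step_arm", "data": {"targets": "-1.2 0.06 2.87 0;-1.2 0.06 2.87 0;-1.2 0.06 2.87 0;-1.2 0.06 2.87 0;-1.2 0.06 2.87 0;-1.2 0.06 2.87 0;-1.2 0.06 2.87 0;0 0 0 0;0 0 0 0", "claw": 5}}

```text
time_s: 6.5
tcp_pos: [0.4345, 0.1329, 0.1005]
ee_rot: [[0.283, -0.959, -0.005], [-0.959, -0.283, 0.007], [-0.008, 0.003, -1.0]]
wrist_force: [0.8, 0.2, 0.4]
gripper_width: 0.575
gripper_force: 0.0
```

```bash
cat >> h.py <<'E'
def go(p):
    s=sense();print("cm in tool axes:",(np.array(s["ee_rot"]).T@(np.array(p)-s["tcp_pos"])*100).round(2),"tcp",np.round(s["tcp_pos"],4),"t",s["time_s"])
E
python3 - <<'E'
from h import *
go([.4345,.1325,.025])
c=cams.capture("scene");cv2.imwrite("pics/s2.png",cv2.resize(c["frame"][130:270,190:370],None,fx=4,fy=4,interpolation=cv2.INTER_CUBIC))
E
```

```text
cm in tool axes: [ 0.1  -0.01  7.55] tcp [0.4345 0.1329 0.1005] t 6.5
```

{"op": "step_arm", "data": {"targets": "0.03 0 2.5 0;0.03 0 2.5 0;0.04 0 2.5 0;0 0 0 0;0 0 0 0"}}

```text
time_s: 6.97
tcp_pos: [0.4361, 0.133, 0.0273]
ee_rot: [[0.283, -0.959, -0.001], [-0.959, -0.283, 0.009], [-0.009, -0.001, -1.0]]
wrist_force: [0.3, -0.5, 0.9]
gripper_width: 0.568
gripper_force: 0.0
```

{"op": "step_arm", "data": {"targets": "0 0 0 0;0 0 0 0;0 0 0 0;0 0 0 0;0 0 0 0;0 0 0 0", "claw": 2.6}}

```text
time_s: 7.47
tcp_pos: [0.4355, 0.1334, 0.0276]
ee_rot: [[0.284, -0.959, -0.001], [-0.959, -0.284, 0.01], [-0.01, -0.002, -1.0]]
wrist_force: [-2.0, -1.1, 7.1]
gripper_width: 0.354
gripper_force: 30.0
```

{"op": "step_arm", "data": {"targets": "0 0 -2 0;0 0 -3.8 0;0 0 -3.8 0;0 0 -3.8 0;0 0 -3.8 0;0 0 -1.8 0;1.8 0.46 0 0;3.6 0.92 0 0;3.6 0.92 0 0;3.6 0.92 0 0;3.6 0.92 0 0;3.6 0.92 0 0"}}

```text
time_s: 8.47
tcp_pos: [0.4423, -0.0743, 0.2145]
ee_rot: [[0.284, -0.959, -0.002], [-0.959, -0.284, 0.01], [-0.01, -0.001, -1.0]]
wrist_force: [1.2, -0.5, -1.5]
gripper_width: 0.354
gripper_force: 30.0
```

{"op": "step_arm", "data": {"targets": "3.6 0.92 0 0;3.6 0.92 0 0;3.6 0.92 0 0;3.6 0.92 0 0;3.6 0.92 0 0;3.6 0.92 0 0;1.2 0.3 0 0;0 0 0 0;0 0 0 0"}}

```text
time_s: 9.22
tcp_pos: [0.4514, -0.3079, 0.2114]
ee_rot: [[0.282, -0.959, -0.004], [-0.959, -0.282, 0.011], [-0.011, 0.0, -1.0]]
wrist_force: [0.3, 0.9, -2.3]
gripper_width: 0.353
gripper_force: 30.0
```

Run:
```python
from h import *
go([.4523,-.308,.1196]);s=sense();print(s["gripper_width"],s["gripper_force"],np.round(s["joints"],1),np.round(s["ee_rot"],3).tolist())
c=cams.capture("wrist");import pickle;pickle.dump((s,c),open("w5.pkl","wb"));q=cams.capture("side")
cv2.imwrite("pics/w5.png",np.hstack([cv2.resize(c["frame"],(400,300)),cv2.resize(q["frame"],(400,300))]))
```

```text
cm in tool axes: [ 0.14 -0.09  9.18] tcp [ 0.4514 -0.3079  0.2114] t 9.2167
0.35297791747487434 29.999610052909702 [-17.6  15.2 -11.1  -0.6 -64.1  34.2] [[0.282, -0.959, -0.004], [-0.959, -0.282, 0.011], [-0.011, 0.0, -1.0]]
```

View pics/w5.png

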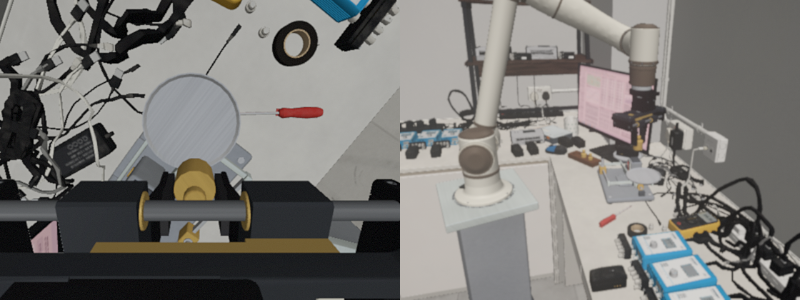

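The weight is held at about (195,180), and the empty pan is centred near (190,122) in the left half. In the side view nothing is disturbed.

{"op": "step_arm", "data": {"targets": "0.02 -0.02 2.5 0;0.02 -0.02 2.5 0;0.02 -0.02 2 0;0.02 -0.02 0.8 0;0.02 -0.01 0.4 0;0 0 0.2 0;0 0 0.2 0;0 0 0 0;0 0 0 0"}}

```text
time_s: 10.07
tcp_pos: [0.4537, -0.308, 0.1272]
ee_rot: [[0.284, -0.959, -0.0], [-0.959, -0.284, 0.009], [-0.008, -0.002, -1.0]]
wrist_force: [-0.1, 1.1, -1.7]
gripper_width: 0.35
gripper_force: 30.0
```

Run:
```python
from h import *
import pickle
s,c=pickle.load(open("w5.pkl","rb"));print("pan",plane(c,266,171,.103,s))
go([.4523,-.308,.1196]);s=sense();print(np.round(s["wrist_force"],2))
```

```text
pan [ 0.46444429 -0.33452799  0.103     ]
cm in tool axes: [-0.03  0.14  0.76] tcp [ 0.4537 -0.308   0.1272] t 10.0667
[-0.14  1.07 -1.69]
```

{"op": "step_arm", "data": {"targets": "0 0 0.2 0;0 0 0.2 0;0 0 0.1 0;0 0 0.1 0;0 0 0 0;0 0 0 0"}}

```text
time_s: 10.57
tcp_pos: [0.453, -0.3078, 0.1205]
ee_rot: [[0.284, -0.959, -0.002], [-0.959, -0.284, 0.009], [-0.01, -0.0, -1.0]]
wrist_force: [-0.7, -0.2, 0.3]
gripper_width: 0.353
gripper_force: 30.0
```

{"op": "step_arm", "data": {"targets": "0 0 0.1 0;0 0 0.1 0;0 0 0 0;0 0 0 0"}}

```text
time_s: 10.9
tcp_pos: [0.4529, -0.3079, 0.1182]
ee_rot: [[0.284, -0.959, -0.002], [-0.959, -0.284, 0.009], [-0.009, -0.0, -1.0]]
wrist_force: [-1.8, -1.2, 1.1]
gripper_width: 0.354
gripper_force: 30.0
```

{"op": "step_arm", "data": {"targets": "0 0 0 0;0 0 0 0;0 0 0 0;0 0 0 0;0 0 0 0", "claw": 5.4}}

```text
time_s: 11.32
tcp_pos: [0.4533, -0.3077, 0.1182]
ee_rot: [[0.284, -0.959, -0.002], [-0.959, -0.284, 0.009], [-0.009, -0.001, -1.0]]
wrist_force: [0.2, -0.2, -0.7]
gripper_width: 0.594
gripper_force: 0.0
```

{"op": "step_arm", "data": {"targets": "0 0 -1 0;0 0 -2 0;0 0 -3 0;0 0 -3 0;-3.5 0 -1 0;-3.5 0 0 0;-3.5 0 0 0;0 0 0 0"}}

```text
time_s: 11.98
tcp_pos: [0.4216, -0.2044, 0.2206]
ee_rot: [[0.287, -0.958, -0.001], [-0.958, -0.287, 0.011], [-0.011, -0.002, -1.0]]
wrist_force: [0.1, 0.3, -0.0]
gripper_width: 0.623
gripper_force: 0.0
```

Run:
```python
from h import *
import pickle
s=sense();print(s["tcp_pos"],s["time_s"],s["gripper_width"])
c=cams.capture("wrist");q=cams.capture("side");w=cams.capture("scene");pickle.dump((s,c,q,w),open("w6.pkl","wb"))
u,v=map(int,proj(q,[.46,-.2,.07]));print(u,v)
a=cv2.resize(q["frame"][v-55:v+55,u-75:u+75],None,fx=2.667,fy=2.667,interpolation=2)
cv2.imwrite("pics/w6.png",np.hstack([cv2.resize(c["frame"],(400,300)),cv2.resize(a,(400,300))]))
```

```text
[ 0.42159528 -0.20442019  0.22058205] 11.9833 0.622712570657289
309 237
```

View pics/w6.png

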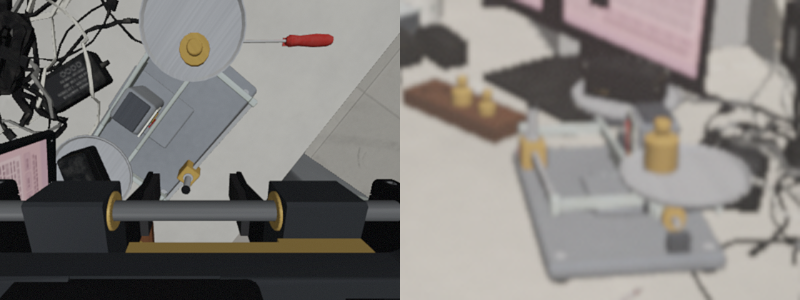

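The wrist view shows the 200 g weight upright on the weights pan at (193,48), the poise knob at (187,186) and the head on the load pan at (85,165). I'll read the tilt from the height of the weight in the side view.

Run:
```python
from h import *
import pickle
s,c,q,w=pickle.load(open("w6.pkl","rb"))
print([b for b in blobs(q,(15,80,70),(34,255,255)) if 200<b[0][0]<420 and 170<b[0][1]<330],[b for b in blobs(w,(15,80,70),(34,255,255),10) if 220<b[0][0]<360 and 100<b[0][1]<230])
for z in(.079,.091,.103): print(z,"side body",np.round(proj(q,[.453,-.308,z]),1),np.round(proj(q,[.453,-.308,z+.046]),1),"scene",np.round(proj(w,[.453,-.308,z+.046]),1),np.round(proj(w,[.453,-.308,z]),1))
```

```text
[([256.7, 216.2], [253, 210, 9, 12, 68]), ([265.9, 220.4], [263, 215, 7, 10, 51]), ([331.6, 235.6], [326, 225, 12, 20, 186]), ([282.5, 237.3], [279, 233, 10, 11, 66]), ([335.7, 260.5], [333, 258, 8, 8, 34]), ([413.6, 320.4], [376, 306, 73, 29, 838])] [([298.0, 115.8], [286, 114, 27, 4, 76]), ([309.6, 160.0], [306, 152, 8, 15, 95]), ([330.7, 168.2], [319, 162, 22, 12, 137]), ([352.2, 177.0], [348, 175, 9, 5, 26]), ([298.0, 197.4], [293, 193, 10, 10, 72])]
0.079 side body [331.1 251.5] [332.  234.5] scene [309.1 159.9] [308.6 171.9]
0.091 side body [331.3 247.1] [332.3 229.9] scene [309.3 156.7] [308.8 168.8]
0.103 side body [331.6 242.7] [332.5 225.3] scene [309.4 153.6] [308.9 165.7]
```

The weights pan is still up, so the head is over about 245 g. The 200 g weight plus the poise covers up to 381 g, so I'll now straddle the poise knob loosely.

{"op": "step_arm", "data": {"targets": "0 0 0 -7;0 0 0 -7;0 0 0 -7;0 0 0 -7;0 0 0 -7;0 0 0 -7;0 0 0 -7;0 0 0 -2.3;0 0 0 0;0 0 0 0", "claw": 3.6}}

```text
time_s: 12.97
tcp_pos: [0.4238, -0.2088, 0.2191]
ee_rot: [[0.925, -0.381, -0.002], [-0.381, -0.925, 0.009], [-0.006, -0.008, -1.0]]
wrist_force: [-0.4, -0.2, -0.9]
gripper_width: 0.414
gripper_force: 0.0
```

Run:
```python
from h import *
import pickle
s,c,q,w=pickle.load(open("w6.pkl","rb"))
a=c["frame"][230:290,230:300];g=cv2.cvtColor(a,cv2.COLOR_BGR2GRAY);g[:,55:]=255
m=(g<55).astype(np.uint8);n,l,st,ce=cv2.connectedComponentsWithStats(m)
for i in range(1,n):
    if st[i,4]>15:
        u,v=ce[i]+[230,230];print(u,v,st[i],plane(c,u,v,.107,s))
go([.4125,-.1407,.13]);print(np.round(sense()["ee_rot"],3).tolist(),sense()["gripper_width"],np.round(sense()["joints"],1))
```

```text
259.6372549019608 265.0686274509804 [ 24  30  12  11 102] [ 0.41492003 -0.13990466  0.107     ]
cm in tool axes: [-3.58 -5.8   8.97] tcp [ 0.4238 -0.2088  0.2191] t 12.9667
[[0.925, -0.381, -0.002], [-0.381, -0.925, 0.009], [-0.006, -0.008, -1.0]] 0.41438052925729946 [ -6.8   7.4 -20.   -0.6 -62.8  74.7]
```

{"op": "step_arm", "data": {"targets": "-1.2 -1.95 2 0;-1.2 -1.95 2 0;-1.08 -1.98 2 0;0 0 2.9 0;0 0 0 0;0 0 0 0"}}

```text
time_s: 13.47
tcp_pos: [0.4129, -0.1398, 0.1304]
ee_rot: [[0.926, -0.378, -0.005], [-0.378, -0.926, 0.009], [-0.008, -0.006, -1.0]]
wrist_force: [0.3, 0.2, 1.2]
gripper_width: 0.412
gripper_force: 0.0
```

Run:
```python
from h import *
go([.4137,-.1403,.092])
```

```text
cm in tool axes: [0.12 0.04 3.84] tcp [ 0.4129 -0.1398  0.1304] t 13.4667
```

{"op": "step_arm", "data": {"targets": "0.1 0.04 1.8 0;0 0 1 0;0 0 1 0;0 0 0 0;0 0.4 0 0;0 0.4 0 0;0 0.1 0 0;0 0.1 0 0;0 0.1 0 0;0 0.1 0 0;0 0.1 0 0;0 0.1 0 0"}}

```text
time_s: 14.47
tcp_pos: [0.4092, -0.1526, 0.093]
ee_rot: [[0.926, -0.378, -0.001], [-0.378, -0.926, 0.01], [-0.005, -0.009, -1.0]]
wrist_force: [-0.6, 3.5, 1.7]
gripper_width: 0.413
gripper_force: 1.7
```

{"op": "step_arm", "data": {"targets": "0 0.2 0 0;0 0.2 0 0;0 0.2 0 0;0 0.2 0 0;0 0.2 0 0;0 0.2 0 0;0 0.2 0 0;0 0.2 0 0;0 0.2 0 0;0 0.2 0 0;0 0.2 0 0;0 0.2 0 0"}}

```text
time_s: 15.47
tcp_pos: [0.3994, -0.1753, 0.0925]
ee_rot: [[0.926, -0.378, -0.002], [-0.378, -0.926, 0.009], [-0.006, -0.008, -1.0]]
wrist_force: [1.2, 2.5, 2.4]
gripper_width: 0.413
gripper_force: 1.7
```

{"op": "step_arm", "data": {"targets": "0 0.2 0 0;0 0.2 0 0;0 0.2 0 0;0 0.2 0 0;0 0.2 0 0;0 0.2 0 0;0 0.2 0 0;0 0.2 0 0;0 0.2 0 0;0 0.2 0 0;0 0.2 0 0;0 0.2 0 0"}}

```text
time_s: 16.47
tcp_pos: [0.3903, -0.1974, 0.0921]
ee_rot: [[0.926, -0.378, -0.002], [-0.378, -0.926, 0.01], [-0.006, -0.008, -1.0]]
wrist_force: [2.7, 2.7, -1.4]
gripper_width: 0.415
gripper_force: 1.4
```

{"op": "step_arm", "data": {"targets": "0 0.2 0 0;0 0.2 0 0;0 0.2 0 0;0 0.2 0 0;0 0.2 0 0;0 0.2 0 0;0 -0.5 0 0;0 -0.5 0 0;0 0 0 0;0 0 0 0;0 0 0 0;0 0 0 0"}}

```text
time_s: 17.47
tcp_pos: [0.3898, -0.1992, 0.0924]
ee_rot: [[0.926, -0.378, -0.002], [-0.378, -0.926, 0.009], [-0.006, -0.008, -1.0]]
wrist_force: [-0.6, 0.1, 0.1]
gripper_width: 0.411
gripper_force: 0.0
```

Run:
```python
from h import *
import pickle
s=sense();print(np.round(s["tcp_pos"],4),s["time_s"],np.round(s["wrist_force"],1))
c=cams.capture("wrist");q=cams.capture("side");w=cams.capture("scene");pickle.dump((s,c,q,w),open("w7.pkl","wb"))
print([b for b in blobs(q,(15,80,70),(34,255,255)) if 250<b[0][0]<350 and 170<b[0][1]<270],[b for b in blobs(w,(15,80,70),(34,255,255),10) if 290<b[0][0]<325 and 140<b[0][1]<230])
a=cv2.resize(q["frame"][180:290,230:380],(400,300),interpolation=2)
cv2.imwrite("pics/w7.png",np.vstack([np.hstack([cv2.resize(c["frame"],(400,300)),a]),cv2.resize(w["frame"][130:220,200:440],(800,300),interpolation=2)]))
```

```text
[ 0.3898 -0.1992  0.0924] 17.4667 [-0.6  0.1  0.1]
[([289.7, 201.8], [284, 201, 13, 3, 30]), ([256.7, 216.2], [253, 210, 9, 12, 68]), ([266.0, 220.2], [263, 215, 7, 10, 49]), ([331.6, 235.7], [326, 225, 12, 20, 184]), ([285.9, 243.6], [282, 239, 10, 12, 83]), ([335.9, 260.7], [333, 258, 8, 8, 38])] [([314.4, 158.6], [305, 155, 21, 8, 51]), ([307.1, 165.8], [305, 164, 4, 5, 12]), ([310.1, 191.6], [305, 187, 10, 10, 67])]
```

View pics/w7.png

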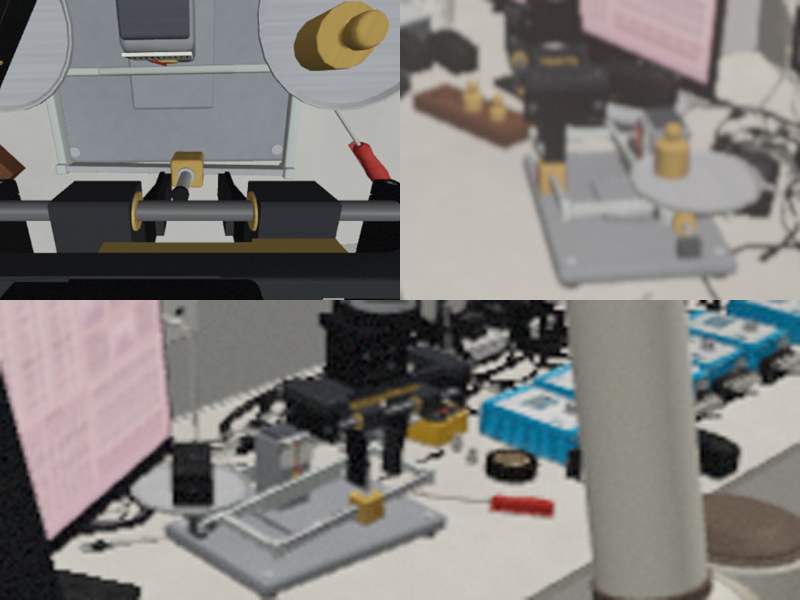

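The composite shows the poise just right of the bar's middle, at (187,168) between bar ends (62,170) and (297,172) in the wrist half. The weight's blob in the side view has not moved, so the load side is still down. I'll push further right.

{"op": "step_arm", "data": {"targets": "0 0.2 0 0;0 0.1 0 0;0 0.1 0 0;0 0.1 0 0;0 0.1 0 0;0 0.1 0 0;0 0.1 0 0;0 0.2 0 0;0 0.2 0 0;0 0.2 0 0;0 0.2 0 0;0 0.2 0 0"}}

```text
time_s: 18.62
tcp_pos: [0.383, -0.216, 0.0921]
ee_rot: [[0.926, -0.378, -0.002], [-0.378, -0.926, 0.01], [-0.005, -0.008, -1.0]]
wrist_force: [1.1, 3.9, -2.4]
gripper_width: 0.412
gripper_force: 1.4
```

{"op": "step_arm", "data": {"targets": "0 0.2 0 0;0 0.2 0 0;0 0.2 0 0;0 0.2 0 0;0 0.2 0 0;0 0.2 0 0;0 0.2 0 0;0 0.2 0 0;0 0.2 0 0;0 0.2 0 0;0 0.2 0 0;0 0 0 0"}}

```text
time_s: 19.62
tcp_pos: [0.3745, -0.2366, 0.092]
ee_rot: [[0.926, -0.378, -0.002], [-0.378, -0.926, 0.009], [-0.006, -0.008, -1.0]]
wrist_force: [0.7, 2.1, -1.6]
gripper_width: 0.411
gripper_force: 0.9
```

{"op": "step_arm", "data": {"targets": "0 -0.4 0 0;0 -0.4 0 0;0 -0.4 0 0;0 0 0 0;0 0 0 0;0 0 0 0;0 0 0 0;0 0 0 0;0 0 0 0;0 0 0 0"}}

```text
time_s: 20.45
tcp_pos: [0.3792, -0.2252, 0.0921]
ee_rot: [[0.926, -0.378, -0.002], [-0.378, -0.926, 0.009], [-0.006, -0.008, -1.0]]
wrist_force: [0.3, -0.7, -0.1]
gripper_width: 0.414
gripper_force: 0.0
```

```bash
cat > tilt.py <<'E'
from h import *
import pickle,sys
s=sense();print(np.round(s["tcp_pos"],4),s["time_s"],np.round(s["wrist_force"],1),np.round(s["joint_velocities"],2).max())
c=cams.capture("wrist");q=cams.capture("side");w=cams.capture("scene");pickle.dump((s,c,q,w),open(sys.argv[1],"wb"))
print("side",[b for b in blobs(q,(15,80,70),(34,255,255)) if 250<b[0][0]<350 and 220<b[0][1]<270])
Y=(18,100,70),(32,255,255)
for b in blobs(c,*Y,100):
    if b[1][1]<260: print("wrist",b)
E
python3 tilt.py w8.pkl
python3 - <<'E'
from h import *
import pickle
s,c,q,w=pickle.load(open("w7.pkl","rb"));print([b for b in blobs(c,(18,100,70),(32,255,255),100) if b[1][1]<260])
E
```

```text
[ 0.3792 -0.2252  0.0921] 20.45 [ 0.3 -0.7 -0.1] 0.1
side [([265.9, 220.3], [263, 215, 7, 10, 50]), ([331.2, 244.6], [326, 234, 12, 20, 180]), ([287.7, 251.6], [284, 246, 10, 12, 71])]
wrist ([383.1, 59.4], [339, 19, 86, 80, 5111])
wrist ([265.6, 229.6], [245, 209, 44, 49, 1461])
[([477.3, 50.1], [412, 2, 132, 95, 8845]), ([235.8, 85.4], [221, 84, 29, 4, 103]), ([262.8, 233.1], [238, 213, 47, 49, 1574])]
```

The balance point lies between the last two poise positions, which are about 30 mm apart. I'll push back left by about 15 mm.

{"op": "step_arm", "data": {"targets": "0 -0.4 0 0;0 -0.4 0 0;0 -0.1 0 0;0 -0.1 0 0;0 -0.1 0 0;0 -0.1 0 0;0 -0.1 0 0;0 -0.1 0 0;0 -0.1 0 0;0 -0.1 0 0;0 -0.1 0 0;0 -0.1 0 0"}}

```text
time_s: 21.6
tcp_pos: [0.3861, -0.2086, 0.0924]
ee_rot: [[0.926, -0.378, -0.002], [-0.378, -0.926, 0.009], [-0.005, -0.008, -1.0]]
wrist_force: [-2.6, -2.4, 3.6]
gripper_width: 0.413
gripper_force: 1.7
```

{"op": "step_arm", "data": {"targets": "0 -0.1 0 0;0 -0.1 0 0;0 -0.2 0 0;0 -0.2 0 0;0 -0.2 0 0;0 -0.2 0 0;0 -0.2 0 0;0 -0.2 0 0;0 0 0 0"}}

```text
time_s: 22.35
tcp_pos: [0.3915, -0.195, 0.0923]
ee_rot: [[0.926, -0.378, -0.002], [-0.378, -0.926, 0.01], [-0.005, -0.008, -1.0]]
wrist_force: [1.1, -2.1, 1.0]
gripper_width: 0.416
gripper_force: 0.6
```

{"op": "step_arm", "data": {"targets": "0 0.3 0 0;0 0.4 0 0;0 0.5 0 0;0 0 0 0;0 0 0 0;0 0 0 0;0 0 0 0;0 0 0 0;0 0 0 0;0 0 0 0;0 0 0 0;0 0 0 0"}}

```text
time_s: 23.35
tcp_pos: [0.3868, -0.2066, 0.0923]
ee_rot: [[0.926, -0.378, -0.002], [-0.378, -0.926, 0.009], [-0.006, -0.008, -1.0]]
wrist_force: [0.3, 0.6, 0.8]
gripper_width: 0.417
gripper_force: 0.0
```

```bash
python3 tilt.py w9.pkl
```

```text
[ 0.3868 -0.2066  0.0923] 23.35 [0.3 0.6 0.8] 0.03
side [([265.9, 220.3], [263, 215, 7, 10, 50]), ([331.3, 240.1], [326, 230, 12, 19, 178]), ([286.9, 247.3], [283, 242, 10, 12, 75]), ([335.7, 265.6], [332, 262, 9, 9, 41])]
wrist ([445.3, 54.1], [389, 9, 112, 89, 7168])
wrist ([276.5, 232.5], [254, 212, 46, 49, 1549])
```

```bash
cat > reg.py <<'E'
from h import *
import pickle,sys
def L(n): return pickle.load(open(n,"rb"))
def reg(a,b,box):
    x0,y0,x1,y1=box;A=cv2.cvtColor(a["frame"],6).astype(np.float32);B=cv2.cvtColor(b["frame"],6).astype(np.float32)
    k=4;T=cv2.resize(A[y0:y1,x0:x1],None,fx=k,fy=k,interpolation=2);S=cv2.resize(B[y0-14:y1+14,x0-4:x1+4],None,fx=k,fy=k,interpolation=2)
    R=cv2.matchTemplate(S,T,cv2.TM_CCOEFF_NORMED);_,m,_,p=cv2.minMaxLoc(R);f=R[:,p[0]];y=p[1]
    d=.5*(f[y-1]-f[y+1])/(f[y-1]-2*f[y]+f[y+1]);return (y+d)/k-14,m
M,P,Z=L("w7.pkl"),L("w8.pkl"),L(sys.argv[1])
for nm,i,box in[("side weight",2,(324,222,340,247)),("scene load head",3,(250,168,268,194))]:
    d=lambda X,Y:reg(X[i],Y[i],box)
    a=d(M,P);b=d(M,Z);print(nm,a,b,"tilt",.2*b[0]/a[0]-.1)
    box2=(box[0],box[1]+round(a[0]),box[2],box[3]+round(a[0]))
    a=reg(P[i],M[i],box2);b=reg(P[i],Z[i],box2);print("   rev",a,b,"tilt",.1-.2*b[0]/a[0])
E
python3 reg.py w9.pkl
```

```text
side weight (np.float32(0.967329), 0.7243315577507019) (np.float32(3.2474384), 0.8303151726722717) tilt 0.5714237
   rev (np.float32(-1.8008356), 0.7433875203132629) (np.float32(-0.04115677), 0.8014154434204102) tilt 0.09542915
scene load head (np.float32(-6.6157846), 0.8466362357139587) (np.float32(-2.6529913), 0.9258222579956055) tilt -0.019798137
   rev (np.float32(6.7009087), 0.8442676663398743) (np.float32(3.4603271), 0.8962389230728149) tilt -0.0032793358
```

```bash
cat > reg.py <<'E'
from h import *
import pickle,sys
def cen(c):
    h=cv2.cvtColor(c["frame"],cv2.COLOR_BGR2HSV).astype(float)[218:256,318:344]
    w=np.clip(h[...,1]-90,0,60)*((h[...,0]>12)&(h[...,0]<36));y,x=np.mgrid[218:256,318:344]
    return (w*y).sum()/w.sum()
def calib():
    a=[cen(pickle.load(open(f,"rb"))[2]) for f in("w6.pkl","w7.pkl","w8.pkl")];return (a[0]+a[1])/2,a[2],a
if __name__=="__main__":
    lo,hi,a=calib();print(a)
    print("w9",cen(pickle.load(open("w9.pkl","rb"))[2]))
    v=[cen(cams.capture("side")) for _ in range(5)];print(np.round(v,2),"tilt",.2*(np.mean(v)-lo)/(hi-lo)-.1)
E
python3 reg.py
```

```text
[np.float64(235.64958828911253), np.float64(235.82831756950415), np.float64(244.8322309079976)]
w9 240.1450272284322
[240.21 240.21 240.21 240.2  240.21] tilt -0.0017123490083363335
```

The tilt reads about -0.002 rad. I'll now lift the open fingers clear and check again with the beam free.

{"op": "step_arm", "data": {"targets": "0 0.2 0 0;0 0 0 0;0 0 -1 0;0 0 -2 0;0 0 -3 0;0 0 -3 0;-2 0 -2 0;-3 0 0 0;-3 0 0 0;0 0 0 0;0 0 0 0;0 0 0 0"}}

```text
time_s: 24.75
tcp_pos: [0.3128, -0.1794, 0.2031]
ee_rot: [[0.926, -0.378, -0.001], [-0.378, -0.926, 0.009], [-0.004, -0.008, -1.0]]
wrist_force: [0.3, -0.2, 0.3]
gripper_width: 0.415
gripper_force: 0.0
```

{"op": "step_arm", "data": {"targets": "0 0 0 0;0 0 0 0;0 0 0 0;0 0 0 0;0 0 0 0;0 0 0 0;0 0 0 0;0 0 0 0;0 0 0 0;0 0 0 0;0 0 0 0;0 0 0 0"}}

```text
time_s: 25.75
tcp_pos: [0.3122, -0.1792, 0.2027]
ee_rot: [[0.926, -0.378, -0.002], [-0.378, -0.926, 0.009], [-0.005, -0.008, -1.0]]
wrist_force: [-0.7, 0.3, -0.9]
gripper_width: 0.417
gripper_force: 0.0
```

```bash
python3 reg.py; python3 tilt.py w10.pkl
python3 - <<'E'
from h import *
import pickle
s,c,q,w=pickle.load(open("w10.pkl","rb"))
a=cv2.resize(q["frame"][180:290,230:380],(400,300),interpolation=2);b=cv2.resize(w["frame"][130:220,230:350],(400,300),interpolation=2)
d=cv2.resize(c["frame"][0:250,100:450],(420,300),interpolation=2)[:,:400]
cv2.imwrite("pics/w10.png",np.vstack([np.hstack([cv2.resize(c["frame"],(400,300)),a]),np.hstack([b,d])]))
E
```

```text
[np.float64(235.64958828911253), np.float64(235.82831756950415), np.float64(244.8322309079976)]
w9 240.1450272284322
[240.13 240.13 240.09 240.08 240.12] tilt -0.0038409812876634003
[ 0.3122 -0.1792  0.2027] 26.0 [-0.8  0.2  0.1] 0.04
side [([266.0, 220.2], [263, 215, 7, 10, 49]), ([331.3, 240.1], [326, 230, 12, 19, 178]), ([286.9, 247.3], [283, 242, 10, 12, 71]), ([335.7, 265.8], [332, 262, 9, 10, 40])]
wrist ([273.0, 108.3], [258, 94, 31, 30, 682])
wrist ([21.1, 137.9], [3, 128, 36, 20, 543])
wrist ([6.7, 162.3], [0, 150, 17, 25, 318])
```

View pics/w10.png

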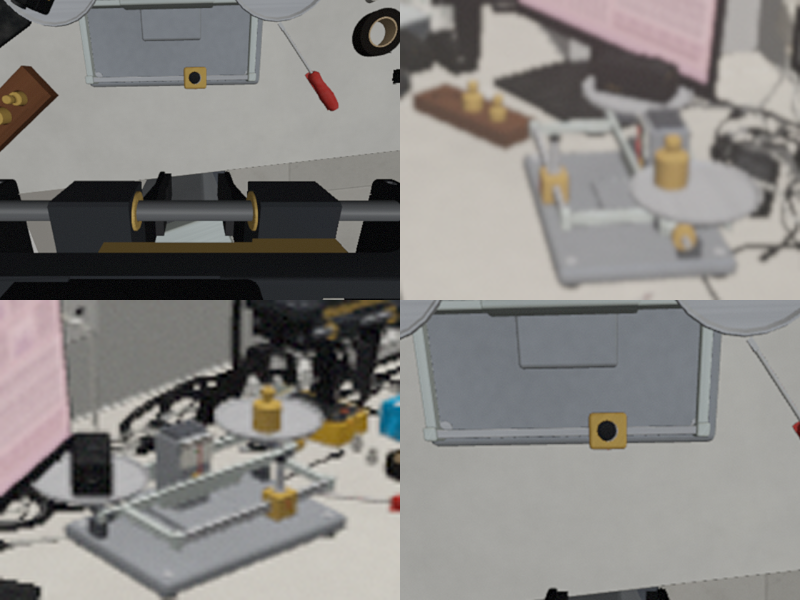

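The beam looks level: both pans are at similar heights, the poise is right of centre, and the weight stands upright. I'll cross-check the load side independently in the scene view, using the black head's centroid.

Run:
```python
from h import *
import pickle
def edge(fr):
    g=cv2.cvtColor(fr,6).astype(float)[165:200,248:270];w=np.clip(80-g,0,45);n,l,st,ce=cv2.connectedComponentsWithStats((w>5).astype(np.uint8))
    i=1+np.argmax(st[1:,4]);m=(l==i)*w;y,x=np.mgrid[165:200,248:270];return (m*y).sum()/m.sum(),(m*x).sum()/m.sum(),st[i,4],st[i][:4].tolist()
def wc(fr):
    h=cv2.cvtColor(fr,cv2.COLOR_BGR2HSV).astype(float)[145:182,303:317];w=np.clip(h[...,1]-90,0,60)*((h[...,0]>12)&(h[...,0]<36));y,x=np.mgrid[145:182,303:317];return (w*y).sum()/w.sum()
for f in"6 7 8 9 10".split():
    w=pickle.load(open(f"w{f}.pkl","rb"))[3]["frame"];print(f,np.round(edge(w)[:3],2),edge(w)[3],round(wc(w),2))
```

```text
6 [181.56 256.6  237.  ] [0, 6, 16, 21] 160.26
7 [181.5  256.56 236.  ] [0, 6, 16, 21] 160.87
8 [175.4  257.05 216.  ] [3, 1, 13, 19] 165.17
9 [178.63 256.49 226.  ] [0, 5, 16, 19] 160.02
10 [178.64 256.48 226.  ] [0, 5, 16, 19] 163.25
```

```bash
python3 -c "
from station import r
print(r.finish_job())"
```

```text
the job is handed in; nothing more can be done
None
```

I handed the job in with the beam floating about level and nothing touching it: three camera readings put the tilt at about -0.002 to -0.005 rad, which is slightly load-side down. The 200 g weight is on the right-hand pan and the poise is about 88 mm along its bar, so the head weighs roughly 310–315 g.

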